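# Slide the top solder pallet across into the nest and clamp it

## Task

Feed the next pallet to the assembly frame: slide the top pallet sideways off the stack onto the nest until it is fully home against the end stop, without lifting or tipping it (the parts on its board are not soldered yet) and without shifting the two pallets beneath. Then draw the jaw down the slope until it bears on the pallet's upper edge and holds it against the lower ledge. Leave the marker, cutter and tape beside the frame alone.

Things in the scene. Friction and masses are not known exactly. Their poses are not given: they have to be found in the camera images.
- frame: Aluminium and grey assembly frame, 170 x 236 mm, fixed to the bench; its work face slopes 30 degrees. Axes: x up the slope (roughly to the robot's right), y across it (roughly away from the robot), z square off it, 30 degrees from vertical. Origin on the floor of the stack bay (z=0), between the bays: stack at y<0, nest at y>0. A ledge 42 mm high with inner face at x=-48 mm runs along the low side.
- nest (a point): Where the underside centre of a pallet fully home in the nest lies: frame (0, 50, 30.5) mm, on the nest's flat grey deck. Axes as the frame's. The end stop, 13 mm over the deck, has its inner face 50 mm further along y. The deck begins at frame y=-4 mm, 4 to 14 mm from the stack and 1.5 mm below the top pallet's underside, so that pallet slides straight across along +y, its low edge along the ledge.
- pallet_top: Top one of three like grey solder pallets stacked in the stack bay: flat block 96 (x) x 100 (y) x 16 mm (z), 0.2-0.4 kg, a blue circuit board sunk in a pocket in its top. Axes as the frame's; origin at the centre of the underside, in the stack near frame (0, -63, 32) mm. Slides with 1 to 4 N. Its side at -y stands free: the bay's fence there, y=-115 to -121 mm, is only 24 mm high.
- pallet_mid: Second pallet, same size, directly under the top one; its upper face is at the top one's underside (frame z=32 mm). Nothing but friction holds it. Origin at the centre of the underside.
- pallet_low: Third pallet, same size, lying on the floor of the stack bay, under the second one. Origin at the centre of the underside.
- jaw (a joint): Clamping jaw of the nest, an aluminium bar 76 mm wide (y) over the upper part of the nest; slides down the slope (frame -x). 0 = fully up, wide open; 0.034 = its face bears on the upper edge of a pallet that is fully home; 0.040 = end of travel with no pallet. Starts open, at 0 to 0.020. Takes 2.5 N to move, stays where it is left. A 4 mm lip on it passes 2 mm over the pallet's top.
- jaw_grip (a point): Grip point on the jaw's upright black tab: 14 mm wide (y), 20 mm along the slope, standing 31 mm off the jaw bar; this point is on its centre line, 13.5 mm below its tip and 17.5 mm above the bar. Frame x = 94 mm minus the jaw value, y = 50, z = 70.5 mm. Axes as the frame's. A lamp bar hangs 0.16 m above the tab.
- lamp (a point): Centre of the fixed LED lamp bar over the high side of the frame: 26 x 227 x 15 mm, level, lying along the frame's y, carried by a 14 mm round column that stands 38 mm further out on the high side, at frame y=0. It is in the way of a tool held upright over the jaw.
- soldering_iron: Bystander, fixed: cold soldering iron lying on its cord at the frame's left, 31 x 239 x 28 mm. Origin midway along its underside.
- marker: Bystander: black marker pen, 13x138x15 mm, lying flat.
- side_cutter: Bystander: side cutter (pliers) with red handles, 126x62x11 mm, lying flat.
- tape_roll: Bystander: roll of black tape, 68 mm across, 19 mm high, lying flat.

How it is judged (in metres and radians):
On the way, in this order (a step that is already met when the one before it is completed fails the run):
1. the top pallet lies flat in the nest, home against the end stop, the jaw not yet closed (x of pallet_top in the frame of nest between -0.003 and 0.015 m and y of pallet_top in the frame of nest between -0.006 and 0.006 m and z of pallet_top in the frame of nest between -0.003 and 0.003 m and angle between the z axis of pallet_top and the z axis of frame, either way round below 0.06 rad and angle between the y axis of pallet_top and the y axis of frame, either way round below 0.15 rad and value of joint jaw below 0.028 m), for 0.2 s.
2. the jaw bears on the pallet's upper edge (x of pallet_top in the frame of nest between -0.003 and 0.003 m and y of pallet_top in the frame of nest between -0.006 and 0.006 m and z of pallet_top in the frame of nest between -0.003 and 0.003 m and angle between the z axis of pallet_top and the z axis of frame, either way round below 0.06 rad and angle between the y axis of pallet_top and the y axis of frame, either way round below 0.08 rad and value of joint jaw above 0.0315 m), for 0.2 s.
At the end, for the whole second after the job is handed in: The top pallet lies flat on the nest's deck, within 6 mm of home along y (against the end stop) and 3 mm along x (against the lower ledge); the jaw is within 2.5 mm of bearing on its upper edge (joint 0.0315 to 0.036); the two other pallets are within 6 mm of where they started; all at rest (all of step 2 and value of joint jaw below 0.036 m and distance of each of pallet_mid, pallet_low from where it was at the start of the episode below 0.006 m and linear speed of pallet_top below 0.02 m/s); the robot touches nothing.
It fails at once if the top pallet is lifted more than 12 mm off the level of the stack (z of pallet_top in the frame of frame above 0.044 m).
It fails at once if the top pallet is tipped more than 12 degrees out of the slope (angle between the z axis of pallet_top and the z axis of frame, either way round above 0.21 rad).
It fails at once if a pallet beneath is shifted more than 6 mm (distance of any of pallet_mid, pallet_low from where it was at the start of the episode above 0.006 m).
It fails at once if the marker, cutter or tape is moved more than 30 mm (distance of any of side_cutter, tape_roll, marker from where it was at the start of the episode above 0.03 m).
It also fails if it takes over 42 s, if anything falls off the work surface, if the arm or the gripper's body presses on something with over 40 N, if the wrist force passes 120 N, or if a joint passes its speed limit or range.

## Robot

A 6-joint arm with a two-finger parallel gripper is mounted at the origin on a cart in front of the work surface, level with it; the furniture and walls round the work are solid. World frame = base frame: x ahead of the robot, y to its left, z up, the work surface at z = 0. Lengths are in mm, angles in rad, forces in N, time in s.
With the tool pointing down it reaches from about 350 to 975 mm from the base axis. Payload 17.4 kg.
Tool frame: the origin (TCP) lies between the finger pads; the fingertips stand robot.tip_extent ahead of it and the grasp point (between the pads) is the TCP (robot.tip_extent is the distance from the TCP to the fingertips, in mm); z points along the fingers, y is the line along which they close (so a half turn about z gives the same grasp; the last joint's range is limited). The gripper opens to 85 mm and grips with 20 to 120 N. Pads are 22 mm wide; open, the fingers measure 114 mm over their backs; the gripper's body (76 mm by 85 mm) begins 54 mm behind the grasp point. The pads swing forward as they close: fully open they stand 13 mm farther back than shut.
Start: joints at [-0.038, 0.116, 1.442, -0, 1.584, -0.038], TCP at [675.006, -0.009, 250.303] pointing down, gripper open.
Joint ranges: [-2.83, 2.83], [-0.83, 2.19], [0.07, 2.5], [-1.14, 4.28], [0.01, 3], [-2.97, 2.97]. Speed limits (rad/s): [1.89, 1.89, 2.22, 3.14, 3.14, 3.14].

## Interface

Orientations are given as a 3x3 rotation matrix whose columns are the frame's x, y, z axes.
In Python, from bench import robot, cams gives the robot as it stands.
- The arm moves only by the tool servo_tool, never from a script. Its argument "plan" is a list of rows, each a list of 7 numbers: the shift along the tool's x, y, z in units of 50 mm (1.0 is 50 mm), then the turn, a rotation vector about the tool's x, y, z in units of 8 degrees (1.0 is 8 degrees), then the opening, from -1 (shut) to 1 (fully open). In form: [[dx, dy, dz, wx, wy, wz, fingers], ...]. A call has 1 to 8 rows; each row is the pose to reach, as a shift and turn from the pose commanded when the call began, along the tool's axes at that moment; what a row does not reach only later rows make up. A row lasts 1/8 s, in which the tool goes at most 62.5 mm and 10.7 degrees, less where a joint would pass 70% of its speed; a pose out of reach is approached as far as the arm can. A call with a gripper value outside its range is refused whole. The fingers move at their own pace and stop on an object; "grip_force" is the grip in N (left out, the last holds). Time passes only in rows, so rows that repeat a pose let the fingers close. It gives the time, the measured TCP pose, the force, the opening and the grip force at its end, in the units of the state.
- robot.state(): the state, without advancing time (a new reading comes with each control period).
- cams.get_image(name): name is "scene" or "side" or "wrist"; returns a dict with "image" (384x512x3 uint8, blue, green, red), "mtx" (3x3 intrinsics, pixels), "dist_coeffs" ([k1, k2, p1, p2, k3] as OpenCV has them; the pictures are not rectified), "world_from_camera" (4x4, takes a point from camera to world coordinates); the wrist camera has in their place "mount" (4x4, takes a point from camera to tool coordinates, whose origin is the TCP and whose axes are the flange's). Camera axes: x right, y down, z forward; pixel columns grow to the right and rows downward; lengths in mm; the calibration is good to about 2 mm. A picture is of the moment at which its call begins: read the wrist's pose just before it. There is no depth.
- robot.job_done(): hands the job in; it is judged then, once.
The state is a dict: "clock": time; "q": joint angles; "qvel": joint speeds; "effort": joint torques, N m; "eef_pos": TCP position; "tool_rot": TCP orientation; "wrist_force": force on the tool from outside, world axes, zero at the start; "wrist_torque": the same for the moment, N m; "grip_width": finger opening in mm; "finger_force": force on a finger pad.
Only numpy, scipy, OpenCV 4.12 (cv2) and the standard library are available. Lean on these libraries where they do the work, as an engineer would, in place of code of your own. Each camera call takes 0.05 s, during which the arm holds its last target. There are 200 camera calls.

## Working session

There is one attempt and no reset: what is moved stays moved. The work goes in short steps, Python scripts to look and compute and a tool call to move; the robot and the scene stay as the last step left them, time stands still between calls to the robot, and variables do not carry over. Pictures are saved under pics/ and viewed, at most 10 in all, crops included, and the job is handed in when it is done.

Besides the shell and the picture viewer there is one more tool, called after ">>>" in YAML: its name, and indented under it one key for each argument. servo_tool: Moves the arm, as the interface text tells. Its arguments: {"type":"object","properties":{"plan":{"type":"array","items":{"type":"array","items":{"type":"number"}}},"grip_force":{"type":"number"}},"required":["plan"]}

```bash
mkdir -p pics; ls
python3 - <<'E'
from bench import robot,cams
import cv2,numpy as np
s=robot.state();print(s['clock'],s['eef_pos'],s['tool_rot'],s['grip_width'],robot.tip_extent)
import pickle
d={}
for n in('scene','side','wrist'):
    r=cams.get_image(n);d[n]=r;cv2.imwrite(f'pics/{n}0.png',r['image'])
    print(n,r['mtx'],r['dist_coeffs'],r.get('world_from_camera',r.get('mount')))
d['s']=s
pickle.dump(d,open('d0.pkl','wb'))
cv2.imwrite('pics/both0.png',cv2.resize(np.vstack([d['scene']['image'],d['side']['image']]),None,fx=.78,fy=.78))
E
```

```text
pics
0.0 [ 6.74799469e+02 -2.04807425e-02  2.49531941e+02] [[ 1.89837314e-05  9.99999217e-01 -1.25110350e-03]
 [ 9.99999999e-01 -1.89307061e-05  4.23946476e-05]
 [ 4.23709301e-05 -1.25110430e-03 -9.99999216e-01]] 85.47082398200806 19.0
scene [[386.02834882   0.         254.989707  ]
 [  0.         386.02834882 186.9932283 ]
 [  0.           0.           1.        ]] [-0.10712583  0.          0.          0.          0.        ] [[ 6.12094809e-01 -4.09877517e-01  6.76269447e-01  3.77815409e+01]
 [-7.90779229e-01 -3.14169161e-01  5.25324613e-01 -3.01893075e+02]
 [-2.85574305e-03 -8.56328301e-01 -5.16423940e-01  6.27535503e+02]
 [ 0.00000000e+00  0.00000000e+00  0.00000000e+00  1.00000000e+00]]
side [[385.21901278   0.         258.95613824]
 [  0.         385.21901278 187.59037581]
 [  0.           0.           1.        ]] [-0.07333743  0.          0.          0.          0.        ] [[-9.95162104e-01 -5.82634103e-02  7.91060167e-02  5.26657942e+02]
 [-9.81184442e-02  5.48287404e-01 -8.30514114e-01  8.48776025e+02]
 [ 5.01575205e-03 -8.34257932e-01 -5.51351562e-01  6.65482290e+02]
 [ 0.00000000e+00  0.00000000e+00  0.00000000e+00  1.00000000e+00]]
wrist [[300.66977486   0.         250.32172111]
 [  0.         300.66977486 190.89664619]
 [  0.           0.           1.        ]] [-0.06490007  0.          0.          0.          0.        ] [[ 1.48945711e-04 -9.48168875e-01 -3.17766837e-01  8.14529321e+01]
 [ 9.99999805e-01  3.33927060e-04 -5.27662244e-04  7.15796269e-01]
 [ 6.06423861e-04 -3.17766696e-01  9.48168740e-01 -1.24248423e+02]
 [ 0.00000000e+00  0.00000000e+00  0.00000000e+00  1.00000000e+00]]
```

View pics/scene0.png

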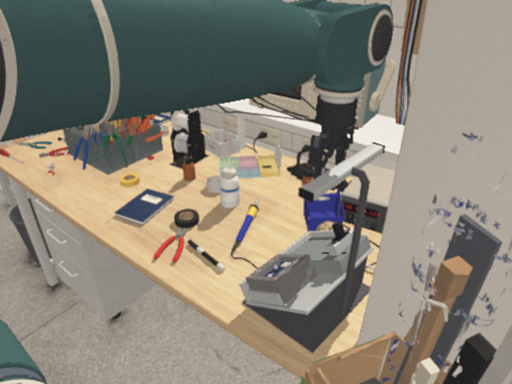

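View pics/side0.png

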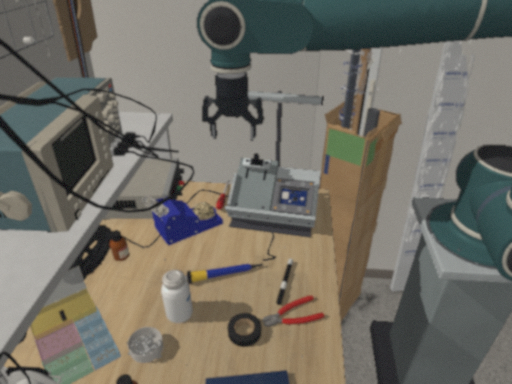

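View pics/wrist0.png

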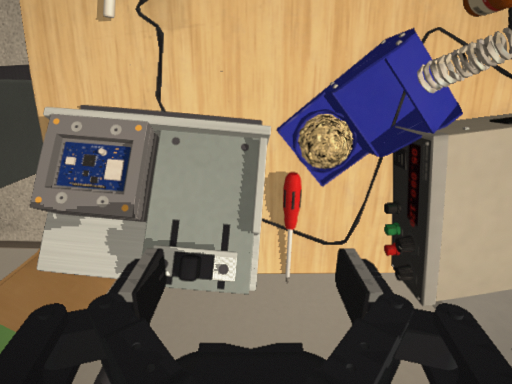

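Run:
```python
import pickle,cv2,numpy as np
d=pickle.load(open('d0.pkl','rb'))
a=cv2.resize(d['wrist']['image'][95:295,20:286],None,fx=3,fy=3,interpolation=cv2.INTER_CUBIC)
b=cv2.resize(d['side']['image'][145:240,220:330],None,fx=6,fy=6,interpolation=cv2.INTER_CUBIC)
cv2.imwrite('pics/cw.png',a);cv2.imwrite('pics/cs.png',b)
```

```text
(no output)
```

View pics/cw.png

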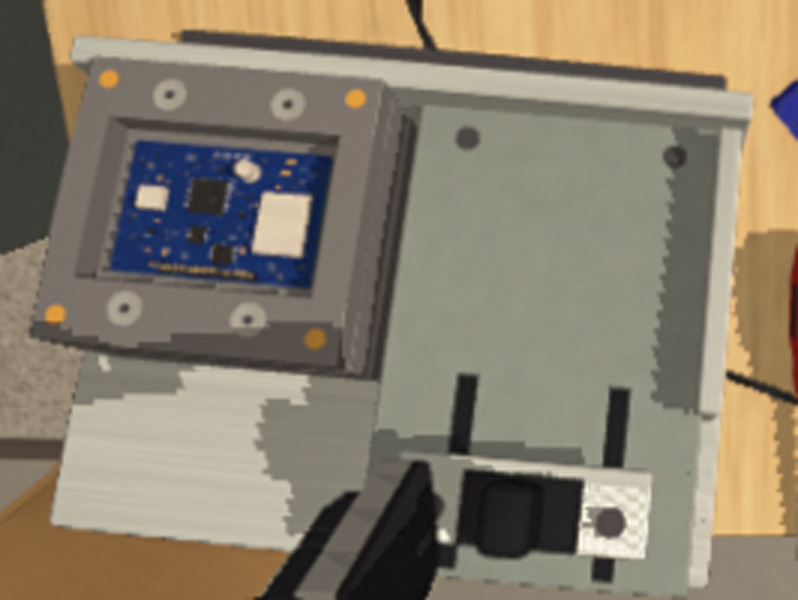

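View pics/cs.png

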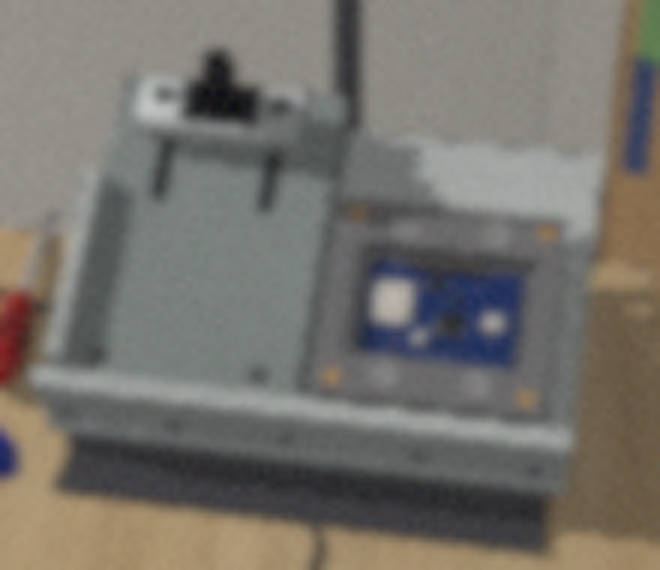

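```bash
cat > h.py <<'E'
import numpy as np,cv2
def pose(r,s=None):
    if 'world_from_camera' in r: return r['world_from_camera']
    T=np.eye(4);T[:3,:3]=s['tool_rot'];T[:3,3]=s['eef_pos'];return T@r['mount']
def ray(r,uv,s=None):
    T=pose(r,s);p=cv2.undistortPoints(np.array([[uv]],float),r['mtx'],r['dist_coeffs'])[0,0]
    d=T[:3,:3]@[p[0],p[1],1];return T[:3,3],d/np.linalg.norm(d)
def tri(a,b):
    A=[];B=0
    M=0
    for c,d in(a,b):
        P=np.eye(3)-np.outer(d,d);M=M+P;B=B+P@c
    x=np.linalg.solve(M,B);return x,[np.linalg.norm((np.eye(3)-np.outer(d,d))@(x-c)) for c,d in (a,b)]
def plane(a,n,p0):
    c,d=a;return c+d*((p0-c)@n)/(d@n)
E
cat > m.py <<'E'
import pickle;from h import *
d=pickle.load(open('d0.pkl','rb'));s=d['s']
def blobs(img,off,sh):
    c=img[off[1]:off[1]+sh[1],off[0]:off[0]+sh[0]];h=cv2.cvtColor(c,cv2.COLOR_BGR2HSV)
    return h
W=lambda u,v:ray(d['wrist'],(20+(u-1)/3,95+(v-1)/3),s)
S=lambda u,v:ray(d['side'],(220+(u-2.5)/6,145+(v-2.5)/6))
w=[(109,79),(356,98),(316,338),(55,314)];q=[(526,399),(331,376),(357,210),(547,232)]
P=[]
for a,b in zip(w,q):
    x,e=tri(W(*a),S(*b));P.append(x);print(x.round(1),np.round(e,1))
P=np.array(P);x=(P[2]+P[3]-P[0]-P[1])/2;y=(P[1]+P[2]-P[0]-P[3])/2
print(np.linalg.norm(x),np.linalg.norm(y));n=np.cross(x,y);n/=np.linalg.norm(n);print('n',n,'tilt',np.degrees(np.arccos(n[2])),'yaw',np.degrees(np.arctan2(y[1],y[0])), P.mean(0))
for nm,a,b in [('tab',(512,480),(217,52)),('stop',(752,98),(36,376)),('ledge-y',(74,40),(572,440)),('slot1 low',(615,388),(158,198)),('slot2 low',(468,374),(268,208)),('deck -y low',(420,103),(306,385)),('hole1',(468,138),(259,374)),('hole2',(675,156),(97,353))]:
    x,e=tri(W(*a),S(*b));print(nm,x.round(1),np.round(e,1))
E
python3 m.py
```

```text
[478.8  54.8  74.6] [0.8 0.8]
[562.8  47.2  74.7] [1.2 1.2]
[556.8 -22.  115.8] [1.3 1.3]
[472.2 -14.5 114.9] [0.9 0.9]
80.58233679474576 84.68582485753087
n [0.04001962 0.50405588 0.86274336] tilt 30.373983267757737 yaw -5.127672297192354 [517.66382738  16.37442459  95.0023614 ]
tab [625.6 -35.  182.3] [6.3 6.3]
stop [693.3  45.5  63.9] [2.2 2.2]
ledge-y [459.4  66.9  62.7] [1.9 1.9]
slot1 low [648.9 -44.2 102.8] [1. 1.]
slot2 low [599.1 -40.4 102.2] [2.3 2.3]
deck -y low [577.2  42.9  64.1] [4.9 4.9]
hole1 [595.7  31.5  61.7] [1.6 1.6]
hole2 [668.1  25.7  64. ] [1.2 1.2]
```

```bash
cat > f.py <<'E'
from h import *
from scipy.spatial.transform import Rotation as R
import sys
yaw=np.radians(-5.1);t=np.radians(30.)
FY=np.array([np.cos(yaw),np.sin(yaw),0]);hx=np.array([np.sin(yaw),-np.cos(yaw),0])
FX=hx*np.cos(t)+np.array([0,0,np.sin(t)]);FZ=np.cross(FX,FY)
F=np.c_[FX,FY,FZ]
Y0=-61.
O=np.array([517.7,16.4,95.0])-F@[0,Y0,48]
def tof(p):return F.T@(np.asarray(p)-O)
def tow(p):return O+F@np.asarray(p,float)
def go(s,p,Rt):
    Rc=s['tool_rot'];print('shift',(Rc.T@(tow(p)-s['eef_pos'])/50).round(3),'rot',(R.from_matrix(Rc.T@Rt).as_rotvec(degrees=True)/8).round(3))
RA=np.c_[FY,FX,-FZ]   # tool x=+fy, y=+fx
E
python3 - <<'E'
from m import *
from f import *
from bench import robot
s=robot.state()
import io
for a,b in[((305,190),(322,100))]:
    x,e=tri(ray(d['scene'],a),ray(d['side'],b));print('lamp near end',x,e,tof(x))
for nm,a,b in [('tab',(512,480),(217,52)),('stop',(752,98),(36,376)),('ledge-y',(74,40),(572,440)),('slot1',(615,388),(158,198)),('slot2',(468,374),(268,208)),('hole1',(468,138),(259,374)),('hole2',(675,156),(97,353))]:
    print(nm,tof(tri(W(*a),S(*b))[0]).round(1))
print('tab wrist z=84',tof(plane(W(510,505),FZ,tow([0,0,84]))), 'deck edge low',tof(plane(W(420,105),FZ,tow([0,0,30.5]))),'stop inner top',tof(plane(W(718,250),FZ,tow([0,0,43.5]))),'ledge -y end',tof(plane(W(74,40),FZ,tow([0,0,42]))))
print('tcp',tof(s['eef_pos']));go(s,[0,-137,120],RA);print(tow([0,-137,120]),tow([0,-137,55.5]))
E
```

```text
[478.8  54.8  74.6] [0.8 0.8]
[562.8  47.2  74.7] [1.2 1.2]
[556.8 -22.  115.8] [1.3 1.3]
[472.2 -14.5 114.9] [0.9 0.9]
80.58233679474576 84.68582485753087
n [0.04001962 0.50405588 0.86274336] tilt 30.373983267757737 yaw -5.127672297192354 [517.66382738  16.37442459  95.0023614 ]
tab [625.6 -35.  182.3] [6.3 6.3]
stop [693.3  45.5  63.9] [2.2 2.2]
ledge-y [459.4  66.9  62.7] [1.9 1.9]
slot1 low [648.9 -44.2 102.8] [1. 1.]
slot2 low [599.1 -40.4 102.2] [2.3 2.3]
deck -y low [577.2  42.9  64.1] [4.9 4.9]
hole1 [595.7  31.5  61.7] [1.6 1.6]
hole2 [668.1  25.7  64. ] [1.2 1.2]
lamp near end [461.38562875 -63.61311673 329.91353649] [np.float64(2.567390271067723), np.float64(2.5673902710676844)] [ 190.81117802 -109.97871659  209.08990206]
tab [ 79.7  51.  102.8]
stop [-54.1 111.3  43.4]
ledge-y [ -55.3 -123.5   42.6]
slot1 [46.1 75.1 30.4]
slot2 [46.3 25.1 29.6]
hole1 [-35.7  15.3  30.2]
hole2 [-35.1  88.   32.5]
tab wrist z=84 [83.35929565 53.88017605 84.        ] deck edge low [-46.94396265  -1.53121751  30.5       ] stop inner top [ -0.66773512 105.7599762   43.5       ] ledge -y end [ -56.49978925 -122.21991607   42.        ]
tcp [ 79.38763323  97.02319345 180.81045724]
shift [ 1.18  -4.592  1.851] rot [-2.845 -3.1   11.589]
[445.20107372  59.01344492 157.35382907] [442.33423264  26.89112056 101.49519053]
```

>>> servo_tool:
  plan:
    - [1.2, -0.5, 0, 0, 0, 1.2, 0]
    - [1.6, -1.5, 0, -0.7, -0.8, 2.9, 0]
    - [1.8, -2.6, 0, -1.0, -1.1, 4.1, 0]
    - [1.8, -3.6, 0, -1.3, -1.4, 5.3, 0]
    - [1.6, -4.4, 0.2, -1.6, -1.75, 6.5, 0]
    - [1.4, -4.6, 0.6, -1.9, -2.05, 7.7, 0]
    - [1.2, -4.6, 1.0, -2.2, -2.4, 8.9, 0]
    - [1.2, -4.6, 1.3, -2.5, -2.7, 10.1, 0]
  grip_force: 40

```text
clock: 1.15
eef_pos: [444.5, 59.6, 184.6]
tool_rot: [[0.988, 0.156, 0.019], [0.148, -0.882, -0.447], [-0.053, 0.444, -0.894]]
wrist_force: [0.6, 0.2, 0.1]
grip_width: 42.3
finger_force: 0.0
```

```bash
cat > g.py <<'E'
from f import *
from bench import robot
def st():
    s=robot.state();print('t',round(s['clock'],2),'tcpF',tof(s['eef_pos']).round(1),'w',round(s['grip_width'],1),'F',(F.T@s['wrist_force']).round(1),'angerr',(R.from_matrix(s['tool_rot'].T@RA).as_rotvec(degrees=True)).round(2));return s
E
python3 - <<'E'
from g import *
s=st();go(s,[0,-137,90],RA)
E
```

```text
t 1.15 tcpF [  13.2 -137.7  143.9] w 42.3 F [-0.2  0.6  0.2] angerr [-3.2  -3.77 13.42]
shift [-0.003 -0.202  1.091] rot [-0.4   -0.472  1.677]
```

>>> servo_tool:
  plan:
    - [0, -0.1, 0.5, -0.2, -0.24, 0.85, 0]
    - [0, -0.2, 1.09, -0.4, -0.47, 1.68, 0]
    - [0, -0.2, 1.09, -0.4, -0.47, 1.68, 0]

```text
clock: 1.52
eef_pos: [443.6, 44.2, 130.2]
tool_rot: [[0.997, -0.069, -0.047], [-0.083, -0.863, -0.498], [-0.006, 0.5, -0.866]]
wrist_force: [-0.4, 0.1, 0.6]
grip_width: 42.6
finger_force: 0.0
```

Run:
```python
from g import *
from bench import cams
s=st();go(s,[0,-137,55.5],RA)
ims=[cams.get_image(n)['image'] for n in('wrist','side')]
import pickle
cv2.imwrite('pics/p1.png',np.hstack([cv2.resize(ims[0],(500,375)),cv2.resize(ims[1][130:240,230:340],(300,300)).repeat(1,0) if 0 else cv2.copyMakeBorder(cv2.resize(ims[1][130:240,230:340],(300,300)),0,75,0,0,0)]))
```

```text
t 1.52 tcpF [  -0.7 -137.2   89. ] w 42.6 F [ 0.2 -0.4  0.5] angerr [-0.01  0.12  0.45]
shift [0.006 0.014 0.671] rot [-0.001  0.015  0.057]
```

View pics/p1.png

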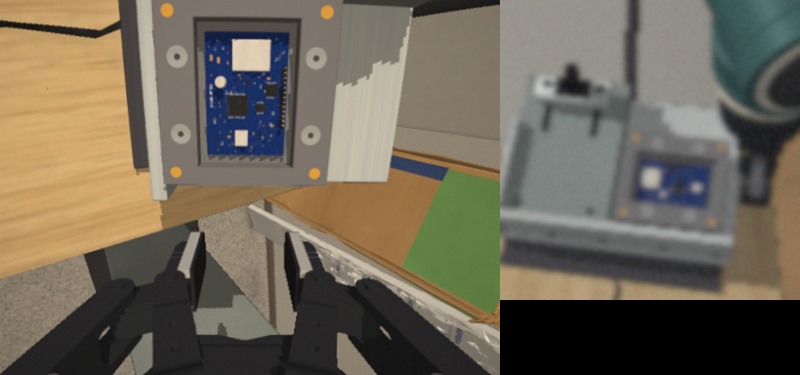

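Run:
```python
from g import *
from bench import cams
s=st();r=cams.get_image('wrist')
k=512/500
for p in[(167,10),(327,12),(175,172),(314,173),(155,186),(330,186)]:
    print(p,tof(plane(ray(r,(p[0]*k,p[1]*k),s),FZ,tow([0,0,48]))).round(1))
Mi=np.linalg.inv(r['mount'])
for z in(6,12,19):
    for x in (-11,11):
        for y in (-21.3,21.3):
            c=Mi@[x,y,z,1];q=cv2.projectPoints(c[:3].reshape(1,1,3),np.zeros(3),np.zeros(3),r['mtx'],r['dist_coeffs'])[0].ravel()/k;print(x,y,z,q.round())
```

```text
t 1.62 tcpF [ 1.000e-01 -1.362e+02  9.170e+01] w 42.6 F [-0.6  0.1  0.2] angerr [-0.13 -0.12  0.47]
(167, 10) [-40.4 -14.6  48. ]
(327, 12) [ 42.1 -14.8  48. ]
(175, 172) [ -41.1 -101.4   48. ]
(314, 173) [  41.7 -101.3   48. ]
(155, 186) [ -54.  -110.3   48. ]
(330, 186) [  52.1 -109.3   48. ]
-11 -21.3 6 [203. 276.]
-11 21.3 6 [284. 276.]
11 -21.3 6 [201. 239.]
11 21.3 6 [286. 239.]
-11 -21.3 12 [204. 270.]
-11 21.3 12 [283. 270.]
11 -21.3 12 [202. 233.]
11 21.3 12 [285. 233.]
-11 -21.3 19 [206. 262.]
-11 21.3 19 [281. 262.]
11 -21.3 19 [204. 227.]
11 21.3 19 [283. 227.]
```

>>> servo_tool:
  plan:
    - [0, 0, 0.35, 0, 0, 0.05, 0]
    - [0, 0, 0.7, 0, 0, 0.05, 0]
    - [0, 0, 0.7, 0, 0, 0.05, 0]
    - [0, 0, 0.7, 0, 0, 0.05, 0]

```text
clock: 2.17
eef_pos: [443.0, 27.0, 101.9]
tool_rot: [[0.996, -0.079, -0.043], [-0.09, -0.863, -0.497], [0.002, 0.499, -0.867]]
wrist_force: [0.2, 0.2, 0.0]
grip_width: 42.8
finger_force: 0.0
```

Run:
```python
from g import *
from bench import cams
for i in range(4):
    s=st();r=cams.get_image('wrist')
cv2.imwrite('pics/p2.png',r['image'])
```

```text
t 2.17 tcpF [   0.  -136.3   56. ] w 42.8 F [-0.2  0.2  0.2] angerr [-0.09 -0.07 -0.09]
t 2.23 tcpF [  -0.  -136.2   56.2] w 42.5 F [-0.2  0.3  0. ] angerr [-0.1  -0.09 -0.09]
t 2.27 tcpF [-1.000e-01 -1.362e+02  5.630e+01] w 42.5 F [ 0.5 -0.3 -0. ] angerr [-0.1  -0.1  -0.09]
t 2.33 tcpF [-1.000e-01 -1.362e+02  5.630e+01] w 42.8 F [ 0.5 -0.5 -0.6] angerr [-0.1  -0.11 -0.08]
```

View pics/p2.png

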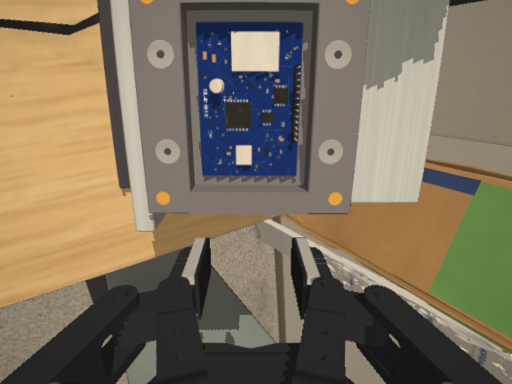

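>>> servo_tool:
  plan:
    - [0.05, 0, 0.055, 0, 0, 0, 0]
    - [0.14, 0, 0.055, 0, 0, 0, 0]
    - [0.22, 0, 0.055, 0, 0, 0, 0]
    - [0.28, 0, 0.055, 0, 0, 0, 0]
    - [0.34, 0, 0.055, 0, 0, 0, 0]
    - [0.4, 0, 0.055, 0, 0, 0, 0]
    - [0.46, 0, 0.055, 0, 0, 0, 0]
    - [0.52, 0, 0.055, 0, 0, 0, 0]

```text
clock: 3.38
eef_pos: [468.9, 23.4, 99.4]
tool_rot: [[0.996, -0.078, -0.043], [-0.089, -0.863, -0.497], [0.002, 0.499, -0.867]]
wrist_force: [-2.2, -0.3, 1.2]
grip_width: 42.8
finger_force: 1.3
```

Run:
```python
from g import *
from bench import cams
for i in range(3):
    s=st();r=cams.get_image('wrist')
cv2.imwrite('pics/p3.png',r['image'])
```

```text
t 3.38 tcpF [-1.000e-01 -1.103e+02  5.310e+01] w 42.8 F [ 1.1 -2.1  0.8] angerr [-0.08 -0.06 -0.07]
t 3.42 tcpF [-1.00e-01 -1.10e+02  5.32e+01] w 42.7 F [ 0.3 -0.5 -0.5] angerr [-0.09 -0.08 -0.08]
t 3.48 tcpF [-1.000e-01 -1.101e+02  5.320e+01] w 42.8 F [-0.9 -0.6 -0.6] angerr [-0.09 -0.09 -0.08]
```

View pics/p3.png

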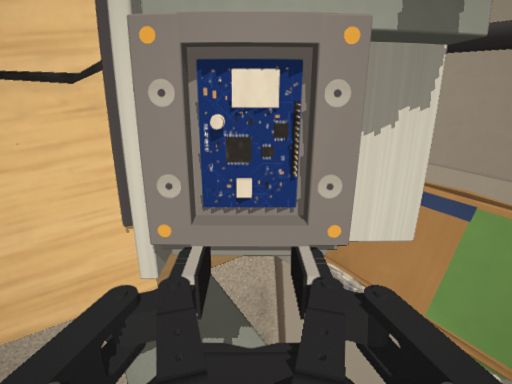

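>>> servo_tool:
  plan:
    - [0.15, 0, 0, 0, 0, 0, 0]
    - [0.32, 0, 0, 0, 0, 0, 0]
    - [0.5, 0, 0, 0, 0, 0, 0]
    - [0.68, 0, 0, 0, 0, 0, 0]
    - [0.86, 0, 0, 0, 0, 0, 0]
    - [1.04, 0, 0, 0, 0, 0, 0]
    - [1.18, 0, 0, 0, 0, 0, 0]
    - [1.3, 0, 0, 0, 0, 0, 0]

```text
clock: 4.53
eef_pos: [533.9, 17.6, 99.6]
tool_rot: [[0.996, -0.078, -0.043], [-0.089, -0.863, -0.497], [0.002, 0.499, -0.867]]
wrist_force: [-4.0, 0.2, 2.0]
grip_width: 42.6
finger_force: 1.6
```

```bash
cat > dots.py <<'E'
from g import *
from bench import cams
def dots(z,save=None):
    s=st();r=cams.get_image('wrist');im=r['image'];h=cv2.cvtColor(im,cv2.COLOR_BGR2HSV)
    m=cv2.inRange(h,(10,130,100),(28,255,255));m=cv2.morphologyEx(m,cv2.MORPH_OPEN,np.ones((3,3)))
    n,_,a,c=cv2.connectedComponentsWithStats(m)
    for i in range(1,n):
        if 20<a[i,4]<400 and abs(a[i,2]-a[i,3])<5: print(c[i].round(1),a[i,4],tof(plane(ray(r,c[i],s),FZ,tow([0,0,z]))).round(1))
    if save: cv2.imwrite(save,im)
E
python3 -c "
from dots import *
dots(47)"
```

```text
t 4.53 tcpF [ -0.  -45.   53.3] w 42.6 F [ 1.1 -4.   1.6] angerr [-0.09 -0.07 -0.08]
[148.5  35.1] 216 [-40.1  59.2  47. ]
[350.5  35.8] 216 [40.5 58.9 47. ]
[164.2 230.4] 132 [-41.  -26.4  47. ]
[334.1 230.8] 135 [ 40.8 -26.6  47. ]
[394.5 340.5] 24 [ 82.8 -96.5  47. ]
```

>>> servo_tool:
  plan:
    - [0.1, 0, 0, 0, 0, 0, 0]
    - [0.22, 0, 0, 0, 0, 0, 0]
    - [0.34, 0, 0, 0, 0, 0, 0]
    - [0.44, 0, 0, 0, 0, 0, 0]
    - [0.52, 0, 0, 0, 0, 0, 0]
    - [0.58, 0, 0, 0, 0, 0, 0]
    - [0.6, 0, 0, 0, 0, 0, 0]

```text
clock: 5.45
eef_pos: [563.5, 14.9, 99.6]
tool_rot: [[0.996, -0.078, -0.043], [-0.089, -0.863, -0.497], [0.002, 0.499, -0.867]]
wrist_force: [-1.5, -0.1, -0.3]
grip_width: 42.7
finger_force: 0.9
```

>>> servo_tool:
  plan:
    - [0.02, 0, 0, 0, 0, 0, 0]
    - [0.04, 0, 0, 0, 0, 0, 0]

```text
clock: 5.7
eef_pos: [565.4, 14.8, 99.6]
tool_rot: [[0.996, -0.078, -0.043], [-0.089, -0.863, -0.497], [0.002, 0.499, -0.867]]
wrist_force: [-1.2, -0.2, -0.8]
grip_width: 42.5
finger_force: 0.7
```

>>> servo_tool:
  plan:
    - [0.02, 0, 0, 0, 0, 0, 0]
    - [0.04, 0, 0, 0, 0, 0, 0]

```text
clock: 5.95
eef_pos: [567.4, 14.6, 99.6]
tool_rot: [[0.996, -0.078, -0.043], [-0.089, -0.863, -0.497], [0.002, 0.499, -0.867]]
wrist_force: [-1.3, -0.2, -0.9]
grip_width: 42.4
finger_force: 0.7
```

```bash
python3 -c "
from dots import *
dots(46.5,'pics/p4.png')"
```

```text
t 5.95 tcpF [  0.  -11.3  53.3] w 42.4 F [-0.1 -1.3 -0.9] angerr [-0.09 -0.08 -0.08]
[149.  36.] 214 [-40.   92.6  46.5]
[350.5  35.9] 218 [40.8 92.5 46.5]
[166. 229.] 132 [-40.2   7.7  46.5]
[333.8 229.3] 127 [40.9  7.5 46.5]
[173.9 259. ] 30 [-37.8  -8.9  46.5]
```

>>> servo_tool:
  plan:
    - [0.02, 0, 0, 0, 0, 0, 0]
    - [0.04, 0, 0, 0, 0, 0, 0]

```text
clock: 6.25
eef_pos: [569.4, 14.4, 99.6]
tool_rot: [[0.996, -0.078, -0.043], [-0.089, -0.863, -0.497], [0.002, 0.499, -0.867]]
wrist_force: [-1.9, -0.1, -0.7]
grip_width: 42.6
finger_force: 0.8
```

>>> servo_tool:
  plan:
    - [0.02, 0, 0, 0, 0, 0, 0]
    - [0.03, 0, 0, 0, 0, 0, 0]

```text
clock: 6.5
eef_pos: [570.1, 14.4, 99.5]
tool_rot: [[0.996, -0.078, -0.045], [-0.09, -0.863, -0.497], [-0.0, 0.499, -0.867]]
wrist_force: [-12.6, 3.6, 4.3]
grip_width: 42.6
finger_force: 6.6
```

View pics/p4.png

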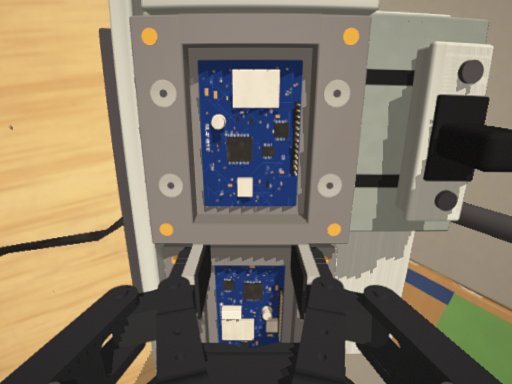

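>>> servo_tool:
  plan:
    - [-0.1, 0, 0, 0, 0, 0, 0]
    - [-0.3, 0, 0, 0, 0, 0, 0]
    - [-0.3, 0, -0.4, 0, 0, 0, 0]
    - [-0.3, 0, -1.2, 0, 0, 0, 0]
    - [-0.3, 0, -1.6, 0, 0, 0, 0]
    - [-0.3, 0, -1.6, 0, 0, 0, 0]

```text
clock: 7.25
eef_pos: [559.9, 56.2, 170.4]
tool_rot: [[0.996, -0.079, -0.04], [-0.088, -0.864, -0.496], [0.004, 0.498, -0.867]]
wrist_force: [0.3, -0.3, -0.6]
grip_width: 42.8
finger_force: 0.0
```

```bash
sed -i 's/^Y0=.*/Y0=-63.5/' f.py
cat >> f.py <<'E'
al=np.radians(10);up=FZ*np.cos(al)-FX*np.sin(al)
RB=np.c_[np.cross(FY,-up),FY,-up]
E
python3 -c "
from dots import *
dots(46.5)
s=robot.state();print(s['q']);go(s,[75,50,130],RB)"
```

```text
t 7.25 tcpF [ 1.00e-01 -2.50e+01  1.35e+02] w 42.8 F [-0.1  0.3 -0.6] angerr [-0.14 -0.23 -0.09]
[188.1  35.7] 79 [-39.8  92.6  46.5]
[311.9  35.9] 81 [40.5 92.3 46.5]
[137.4  70.8] 50 [-75.2  71.4  46.5]
[69.2 76.7] 48 [-123.5   68.9   46.5]
[194.4 162.6] 58 [-40.1   8.1  46.5]
[305.5 162.9] 59 [40.5  7.8 46.5]
[199.5 193.4] 51 [-37.6 -15.5  46.5]
[300.1 193.9] 46 [ 37.7 -15.9  46.5]
[ 0.27899104  0.01356908  1.74149728 -0.48463942  1.58636102  1.98116564]
shift [1.51  1.5   0.068] rot [ -0.981  -1.003 -11.227]
```

>>> servo_tool:
  plan:
    - [0.3, 0.2, -0.2, -0.1, -0.1, -1.2, 0]
    - [0.6, 0.5, -0.2, -0.2, -0.2, -2.4, 0]
    - [0.9, 0.8, -0.2, -0.3, -0.3, -3.6, 0]
    - [1.2, 1.1, -0.2, -0.42, -0.43, -4.8, 0]
    - [1.4, 1.3, -0.2, -0.52, -0.54, -6, 0]
    - [1.5, 1.4, -0.1, -0.63, -0.64, -7.2, 0]
    - [1.51, 1.5, 0, -0.73, -0.75, -8.4, 0]
    - [1.51, 1.5, 0, -0.84, -0.86, -9.6, 0]

```text
clock: 8.3
eef_pos: [628.2, -17.2, 204.5]
tool_rot: [[0.286, 0.955, -0.076], [0.735, -0.269, -0.623], [-0.615, 0.122, -0.779]]
wrist_force: [-0.1, -0.1, -0.1]
grip_width: 42.6
finger_force: 0.0
```

```bash
python3 -c "
from g import *
s=st();go(s,[75,50,125],RB)"
```

```text
t 8.3 tcpF [ 75.3  49.6 131. ] w 42.6 F [ 0.  -0.1 -0.1] angerr [ 6.65  6.95 77.07]
shift [0.026 0.006 0.118] rot [-0.163 -0.129 -1.582]
```

>>> servo_tool:
  plan:
    - [0.03, 0, 0.06, -0.08, -0.06, -0.8, 0]
    - [0.03, 0, 0.12, -0.16, -0.13, -1.58, 0]
    - [0.03, 0, 0.12, -0.16, -0.13, -1.58, 0]
    - [0.03, 0, 0.12, -0.16, -0.13, -1.58, 0]

```text
clock: 8.8
eef_pos: [628.5, -19.0, 200.3]
tool_rot: [[0.077, 0.995, -0.056], [0.763, -0.095, -0.639], [-0.642, 0.006, -0.767]]
wrist_force: [-0.4, 0.0, -0.5]
grip_width: 43.1
finger_force: 0.0
```

Run:
```python
from g import *
from bench import cams
s=st();r=cams.get_image('wrist');s=st();cv2.imwrite('pics/p5.png',r['image']);go(s,[83,50,77],RB);
def proj(p):
    c=np.linalg.inv(pose(r,s))@np.append(tow(p),1);return cv2.projectPoints(c[:3].reshape(1,1,3),np.zeros(3),np.zeros(3),r['mtx'],r['dist_coeffs'])[0].ravel().round()
for x in(63,73,83,93):print(x,proj([x,43,84]),proj([x,57,84]),proj([x,50,53]))
```

```text
t 8.8 tcpF [ 74.6  50.  126.5] w 43.1 F [-0.2 -0.4 -0.4] angerr [ 7.86  7.72 89.25]
t 8.85 tcpF [ 74.7  50.1 126.7] w 42.6 F [-0.2  1.1 -0. ] angerr [ 7.87  7.71 89.27]
shift [ 0.008 -0.002  1.007] rot [ 0.007 -0.009 -0.062]
63 [237. 203.] [261. 203.] [249. 179.]
73 [237. 217.] [261. 217.] [249. 192.]
83 [238. 231.] [260. 230.] [249. 205.]
93 [238. 244.] [260. 243.] [249. 216.]
```

View pics/p5.png

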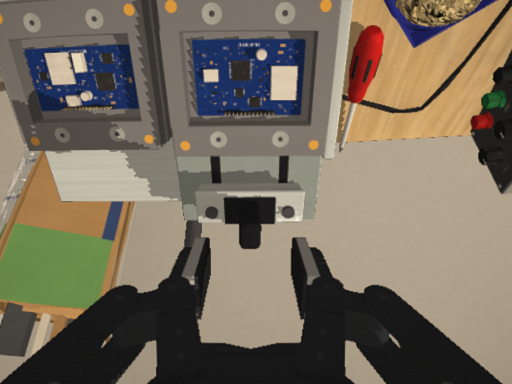

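>>> servo_tool:
  plan:
    - [-0.05, 0, 0.3, 0, 0, -0.06, 0]
    - [-0.05, 0, 0.6, 0, 0, -0.06, 0]
    - [-0.05, 0, 0.85, 0, 0, -0.06, 0]
    - [-0.05, 0, 1.0, 0, 0, -0.06, 0]
    - [-0.05, 0, 1.0, 0, 0, -0.06, 0]

```text
clock: 9.48
eef_pos: [625.5, -53.0, 163.6]
tool_rot: [[0.067, 0.996, -0.056], [0.764, -0.087, -0.64], [-0.642, -0.0, -0.767]]
wrist_force: [0.9, -0.2, 0.3]
grip_width: 42.6
finger_force: 0.0
```

>>> servo_tool:
  plan:
    - [0, 0, 0, 0, 0, 0, -0.8]
    - [0, 0, 0, 0, 0, 0, -0.8]
    - [0, 0, 0, 0, 0, 0, -0.8]
    - [0, 0, 0, 0, 0, 0, -0.8]
    - [0, 0, 0, 0, 0, 0, -0.8]
  grip_force: 20

```text
clock: 10.1
eef_pos: [625.2, -52.2, 164.7]
tool_rot: [[0.067, 0.996, -0.056], [0.764, -0.087, -0.639], [-0.642, -0.0, -0.767]]
wrist_force: [-8.6, 2.4, 3.9]
grip_width: 13.8
finger_force: 23.0
```

Run:
```python
from g import *
s=st();print('finger',s['finger_force']);print('unit of -fx in tool/50mm', (s['tool_rot'].T@(-FX)).round(3))
```

```text
t 10.1 tcpF [85.8 49.7 78.9] w 13.8 F [ 0.6 -8.8  4.2] angerr [ 7.83  7.78 89.85]
finger 23.016227781772614
unit of -fx in tool/50mm [ 0.985  0.002 -0.173]
```

>>> servo_tool:
  plan:
    - [0.08, 0, -0.014, 0, 0, 0, -0.8]
    - [0.18, 0, -0.032, 0, 0, 0, -0.8]
    - [0.28, 0, -0.049, 0, 0, 0, -0.8]
    - [0.36, 0, -0.063, 0, 0, 0, -0.8]
    - [0.4, 0, -0.07, 0, 0, 0, -0.8]

```text
clock: 10.72
eef_pos: [626.9, -34.7, 154.5]
tool_rot: [[0.067, 0.996, -0.056], [0.764, -0.087, -0.64], [-0.642, -0.0, -0.767]]
wrist_force: [-7.6, 1.2, 4.7]
grip_width: 13.6
finger_force: 22.9
```

>>> servo_tool:
  plan:
    - [0.03, 0, -0.005, 0, 0, 0, -0.8]
    - [0.06, 0, -0.01, 0, 0, 0, -0.8]

```text
clock: 10.98
eef_pos: [627.1, -32.2, 153.0]
tool_rot: [[0.067, 0.996, -0.056], [0.764, -0.087, -0.64], [-0.642, -0.0, -0.767]]
wrist_force: [-7.8, 1.0, 4.6]
grip_width: 13.5
finger_force: 22.9
```

```bash
python3 -c "
from dots import *
dots(46.5)"
```

```text
t 10.97 tcpF [62.5 49.8 78.9] w 13.5 F [ 2.  -7.9  4.1] angerr [ 7.85  7.78 89.84]
[149.9  28.6] 200 [-40.1   8.1  46.5]
[99.  30.2] 157 [-40.1 -14.   46.5]
[351.7  29.8] 199 [-39.8  93.   46.5]
[128.5 183.7] 85 [ 33.3 -14.2  46.5]
[171.4 196.4] 98 [40.9  7.8 46.5]
[328.5 196.6] 99 [40.9 92.7 46.5]
```

>>> servo_tool:
  plan:
    - [0.015, 0, -0.003, 0, 0, 0, -0.8]
    - [0.03, 0, -0.005, 0, 0, 0, -0.8]

```text
clock: 11.28
eef_pos: [627.2, -30.9, 152.3]
tool_rot: [[0.067, 0.996, -0.056], [0.764, -0.087, -0.64], [-0.642, -0.0, -0.767]]
wrist_force: [-6.2, 2.1, 4.3]
grip_width: 13.5
finger_force: 22.9
```

```bash
python3 -c "
from g import *
st()"
```

```text
t 11.28 tcpF [61.1 49.8 78.9] w 13.5 F [ 0.9 -6.4  4.5] angerr [ 7.85  7.78 89.83]
```

>>> servo_tool:
  plan:
    - [0.015, 0, -0.003, 0, 0, 0, -0.8]
    - [0.03, 0, -0.005, 0, 0, 0, -0.8]

```text
clock: 11.52
eef_pos: [627.3, -29.6, 151.5]
tool_rot: [[0.067, 0.996, -0.056], [0.764, -0.087, -0.64], [-0.642, -0.0, -0.767]]
wrist_force: [-7.1, 1.3, 3.9]
grip_width: 13.4
finger_force: 22.9
```

```bash
python3 -c "
from g import *
st()"
```

```text
t 11.53 tcpF [59.5 49.8 78.9] w 13.4 F [ 1.4 -7.1  3.7] angerr [ 7.86  7.77 89.83]
```

>>> servo_tool:
  plan:
    - [0.015, 0, -0.003, 0, 0, 0, -0.8]
    - [0.03, 0, -0.005, 0, 0, 0, -0.8]

```text
clock: 11.78
eef_pos: [627.4, -28.8, 151.1]
tool_rot: [[0.067, 0.996, -0.056], [0.763, -0.088, -0.641], [-0.643, -0.0, -0.766]]
wrist_force: [-8.7, -6.5, 7.3]
grip_width: 13.6
finger_force: 22.6
```

>>> servo_tool:
  plan:
    - [0.015, 0, -0.003, 0, 0, 0, -0.8]
    - [0.03, 0, -0.005, 0, 0, 0, -0.8]

```text
clock: 12.02
eef_pos: [627.4, -28.7, 151.0]
tool_rot: [[0.068, 0.996, -0.057], [0.761, -0.089, -0.642], [-0.645, 0.0, -0.764]]
wrist_force: [-10.7, -18.1, 11.6]
grip_width: 13.4
finger_force: 22.0
```

```bash
python3 -c "
from dots import *
dots(46.5,'pics/p6.png')"
```

```text
t 12.03 tcpF [58.5 49.8 79. ] w 13.4 F [22.2 -9.   0.5] angerr [ 7.98  7.96 89.74]
[100.2  39.9] 155 [-40.3 -14.   46.5]
[150.7  39.5] 194 [-39.9   8.1  46.5]
[350.1  40.2] 191 [-39.6  92.9  46.5]
[129.8 190. ] 82 [ 33.  -14.2  46.5]
[172.1 202.8] 93 [40.9  7.7 46.5]
[327.5 203.2] 95 [41.2 92.7 46.5]
```

>>> servo_tool:
  plan:
    - [-0.015, 0, 0.002, 0, 0, 0, -0.8]
    - [-0.015, 0, 0.002, 0, 0, 0, -0.8]
    - [-0.015, 0, 0.002, 0, 0, 0, -0.3]
    - [-0.015, 0, 0.002, 0, 0, 0, 0]
    - [-0.015, 0, 0.002, 0, 0, 0, 0]
    - [-0.015, 0, 0.002, 0, 0, 0, 0]

```text
clock: 12.82
eef_pos: [627.9, -27.8, 149.7]
tool_rot: [[0.066, 0.996, -0.055], [0.764, -0.086, -0.639], [-0.642, 0.0, -0.767]]
wrist_force: [0.4, 0.0, -0.3]
grip_width: 42.4
finger_force: 0.0
```

>>> servo_tool:
  plan:
    - [0, 0, -0.3, 0, 0, 0, 0]
    - [0, 0, -0.8, 0, 0, 0, 0]
    - [0, 0, -1.2, 0, 0, 0, 0]
    - [0, 0, -1.2, 0, 0, 0, 0]

```text
clock: 13.32
eef_pos: [631.7, 11.5, 197.3]
tool_rot: [[0.067, 0.996, -0.053], [0.764, -0.085, -0.639], [-0.641, 0.003, -0.767]]
wrist_force: [1.0, -0.5, -0.1]
grip_width: 42.6
finger_force: 0.0
```

Run:
```python
from dots import *
dots(46.5,'pics/p7.png')
s=robot.state();r=cams.get_image('wrist');im=r['image'];g=cv2.cvtColor(im,cv2.COLOR_BGR2GRAY)
c=np.linalg.inv(pose(r,s))
for p in([52,25,48],[52,85,48],[70,50,84],[60,50,84],[50,50,84]):
    q=c@np.append(tow(p),1);print(p,cv2.projectPoints(q[:3].reshape(1,1,3),np.zeros(3),np.zeros(3),r['mtx'],r['dist_coeffs'])[0].ravel().round())
u=int(cv2.projectPoints((c@np.append(tow([60,50,84]),1))[:3].reshape(1,1,3),np.zeros(3),np.zeros(3),r['mtx'],r['dist_coeffs'])[0].ravel()[0])
print(u,g[150:300:2,u])
```

```text
t 13.32 tcpF [ 46.6  50.5 139.3] w 42.6 F [ 0.3  1.  -0.3] angerr [ 7.95  7.58 89.84]
[142.6  56.6] 78 [-40.9 -15.7  46.5]
[180.7  57.9] 89 [-39.8   8.1  46.5]
[316.5  58.5] 86 [-39.6  92.6  46.5]
[23.1 60.5] 71 [-41.1 -94.7  46.5]
[ 54.6 167.1] 47 [ 34.  -94.9  46.5]
[158.3 166.9] 47 [ 34.2 -15.9  46.5]
[191.5 174.8] 55 [40.6  8.  46.5]
[305.5 175. ] 52 [40.8 92.5 46.5]
[  8.5 310.3] 164 [ 195.9 -200.2   46.5]
[52, 25, 48] [215. 190.]
[52, 85, 48] [296. 190.]
[70, 50, 84] [249. 239.]
[60, 50, 84] [249. 227.]
[50, 50, 84] [249. 214.]
248 [111  82  71  70  69 113 123 122 122 120 121 121 121 122 122 100  81 132
 190 198 104  20  17  17  17  21  17  17  20  16  19  17  20  25  26  28
  29  31  29  31  29  27  29  31  49 168 167 166 165 165 165 165 166 166
 166 165 165 166 165 166 166 165 164 165 165 163 164 166 165 163 164 164
 164 164 164]
```

```bash
python3 -c "
from bench import robot
print(robot.job_done())"
```

```text
the job is handed in; nothing more can be done
None
```

The top pallet is home against the end stop and flat on the nest, the jaw is down at about 0.034 bearing on its upper edge, the arm is clear, and the job was handed in at about 13.4 s; no verdict came back, and I did not measure the two lower pallets after the push.

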